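# Release a left-hand-threaded clamp and lift the pressing plate off its pins

## Task

Free the aluminium pressing plate from the sloping easel: its clamp nut has a left-hand thread, so turn the nut clockwise, never tighter, until it meets its stop and the clamp arm points away from the plate. Then lift the plate square to the easel, straight off both locating pins, and lay it gently, without dropping it, flat and handle up on the floor of the empty wooden tray; leave the clamp open and the other things on the bench where they are.

Things in the scene. Friction and masses are not known exactly. Their poses are not given: they have to be found in the camera images.
- easel: Fixed grey metal base 190 x 300 mm carrying the sloping bed. Origin: centre of its underside on the bench; x points toward the bed's high side, z up. Two fixed steel locating pins, 10 mm diameter, stand 30 mm tall (last 4 mm tapered) square to the bed at (x, y) = (-38, -58) and (38, 58) mm in the bed's frame.
- bed: The easel's fixed plywood bed, 14 mm thick, sloping 0.50 rad (28.6 deg) down toward its -x, the robot's side. Origin: on its top face, at the centre of the plate's seat, 78 mm above the bench. z square to the bed, x up the slope, y level. It runs x = -85 to 85, y = -180 to 120 mm. The clamp's axis stands at (0, -125) mm, parallel to z.
- plate: Loose aluminium plate, 110 (x) x 150 (y) x 8 mm, 0.3 to 0.5 kg, lying on the bed with two 12.5 mm holes over the pins, axes as the bed's. Origin: centre of its underside; z square to it, handle side. Its solid rail handle is 14 mm thick (x), 70 mm long (y), 8 to 48 mm above the underside. Only pins and clamp arm hold it.
- plate_handle (a point): Point inside the rail handle, on the plate's z axis 36 mm above its underside; axes as the plate's.
- clamp_grip (a point): Centre of the dark steel clamp nut's hand bar, 56 mm above the bed at joint 0. Bar: 14 mm thick (x), 66 long (y), 26 high (z). z is the clamp's axis, square to the bed. Axes turn with the nut; +y is where the arm points. The arm, rigid with the nut, is 18 mm wide, 8 to 18 mm above the bed, reaches 70 mm from the axis; a 26 mm hub joins them.
- clamp (a joint): Turn of the clamp nut, rad: grows CLOCKWISE seen from above the bed (left-hand thread, loosening). 0: arm along the bed's +y, over the plate. Starts at 0 to 0.35; below 0 it only clamps harder; 3.0 is the open stop, arm pointing away from the plate. The nut climbs 2 mm per rad as it loosens. It takes about 0.2 N m and stays where left.
- tray: Fixed empty undivided wooden tray, outside 166 (x) x 206 (y) x 30 mm, walls 8 mm: inside 150 x 190 mm. Origin: centre of its underside, z up.
- tray_in (a point): Centre of the tray's inner floor; axes as the tray's.
- lamp_head (a point): Centre of the underside of a fixed white magnifier lamp's level ring head, 387 mm above the bench: 180 mm across, 26 mm thick. Its 18 mm post stands 120 mm along +x of this point, beyond the high side of the easel, on a round base of 110 mm diameter. An obstacle: keep clear.
- bottle: Bystander: brown bottle 54 mm diameter, 160 mm tall, standing about midway between easel and tray. Origin: centre of its underside.
- weight: Bystander: steel weight with knob, 56 mm diameter, 72 mm tall. Origin: centre of its underside.
- jar: Bystander: white ceramic cup, 72 mm diameter, 85 mm tall. Origin: centre of its underside.
- brush: Bystander: brush 180 mm long lying on the bench, along its x.
- folder: Bystander: spatula 160 mm long lying on the bench, along its x.
- eraser: Bystander: white block 60 x 35 x 22 mm on the bench.
- block: Bystander: wooden block 90 x 50 x 40 mm on the bench.
Mind the look-alikes: they are no part of the job. There is more than one size of the plate; the one meant has the size given above.

How it is judged:
By the outcome, as a careful person would: the job done as asked, in the order asked, and still so for the second after the job is handed in, with the robot touching nothing.
It also fails if it takes over 64 s, if anything falls off the work surface, if the arm or the gripper's body presses on something with over 40 N, if the wrist force passes 120 N, or if a joint passes its speed limit or range.

## Robot

A 6-joint arm with a two-finger parallel gripper is mounted at the origin on the work surface. World frame = base frame: x ahead of the robot, y to its left, z up, the work surface at z = 0. Lengths are in mm, angles in degrees, forces in N, time in s.
With the tool pointing down it reaches from about 375 to 925 mm from the base axis. Payload 5.7 kg.
Tool frame: the origin (TCP) lies on the centre line of the jaws, within the pads' length; the fingertips stand 14 mm ahead of it and the grasp point (between the pads) lies 5 mm behind it; z points along the fingers, y is the line along which they close (so a half turn about z gives the same grasp; the last joint's range is limited). The gripper opens to 85 mm and grips with 20 to 120 N. Pads are 22 mm wide; open, the fingers measure 114 mm over their backs; the gripper's body (76 mm by 85 mm) begins 54 mm behind the grasp point. The pads swing forward as they close: fully open they stand 13 mm farther back than shut.
Start: joints at [61.816, 20.558, 86.54, -0, 72.909, -6.595], TCP at [220.758, 557.877, 211.267] pointing down, gripper open.
Joint ranges: [-170.27, 170.27], [-57.76, 135], [12.27, 136.19], [-55.21, 235.2], [11.17, 155.16], [-170.74, 170.74]. Speed limits (degrees/s): [136.94, 136.94, 180, 180, 180, 180].

## Interface

Orientations are given as a 3x3 rotation matrix whose columns are the frame's x, y, z axes.
In Python, from bench import r, snapshot, camera_params, close_job, finder gives the robot as it stands.
- The arm moves only by the tool jog_arm, never from a script. Its argument "commands" is a list of rows, each a list of 7 numbers: the shift along the tool's x, y, z scaled (see below), then the turn, a rotation vector about the tool's x, y, z scaled (see below), then the closure, from -1 (fully open) to 1 (shut). A call has 1 to 10 rows; each row shifts and turns the commanded pose from where the row before left it, along the tool's axes as they then stand; what a row does not reach is not made up. The controller multiplies each number of a shift by 60 cm and each number of a turn by pi/2 rad. A row lasts 1/8 s, in which the tool goes at most 62.5 mm and 10.7 degrees, less where a joint would pass 70% of its speed; a pose out of reach is approached as far as the arm can. A call with a number of a shift or a turn outside -1 to 1 is refused whole. A call with a gripper value outside its range is refused whole. The fingers move at their own pace and stop on an object; "newtons" is the grip in N (left out, the last holds). Time passes only in rows, so rows that do not move let the fingers close. It gives the time, the measured TCP pose, the force, the opening and the grip force at its end, in the units of the state.
- r.sense(): the state, without advancing time (a new reading comes with each control period).
- snapshot(name): name is "scene" or "side" or "wrist"; returns the picture (384x512x3 uint8, blue, green, red); there is no depth.
- camera_params(name): a dict with "vfov" (degrees; the focal length in pixels is half the picture's height over the tangent of half this angle, whatever the lens; pixels are square), "cx", "cy" (the principal point, pixels), "rvec" (rotation vector, rad) and "tvec" (3), from world to camera coordinates, as OpenCV has them. Camera axes: x right, y down, z forward; pixel columns grow to the right and rows downward; lengths in mm; the calibration is good to about 2 mm. The wrist camera is an equidistant fisheye: a pixel r from the principal point sees the ray r / f radians off the axis. A picture is of the moment at which its call begins: read the wrist's pose just before it. camera_params takes no time and is no camera call; for the wrist camera it gives the pose at the moment of the call.
- close_job(): hands the job in; it is judged then, once.
Trained networks look in the newest picture that a camera, given by its name, has taken for a name from the list of things; names that differ only in an ending like _2 or _b are one class to them, and where a whole thing is asked for, a point or a joint stands for the part that bears it (a point fixed in the world has none). Each returns a list of dicts, best first, with "score" (0 to 1); they miss things now and then, are a little off and sometimes report something else, mostly with a low value. They report only what shows in the picture. A call takes as long as a camera call. They do not tell look-alikes from the thing itself.
- finder.search_frame(camera, name): "bbox" ([left, top, right, bottom] in pixels, round what is visible of it).
- finder.mark_of(camera, name): "xy" ([column, row] in pixels: a listed point, or the origin of a listed thing).
The state is a dict: "clock": time; "joint_pos": joint angles; "dq": joint speeds; "joint_efforts": joint torques, N m; "tcp_pos": TCP position; "tool_rot": TCP orientation; "contact_force": force on the tool from outside, world axes, zero at the start; "torque": the same for the moment, N m; "width": finger opening in mm; "grasp_force": force on a finger pad.
Only numpy, scipy, OpenCV 4.12 (cv2) and the standard library are available. Lean on these libraries where they do the work, as an engineer would, in place of code of your own. Each camera call takes 0.05 s, during which the arm holds its last target. There are 200 camera calls.

## Working session

There is one attempt and no reset: what is moved stays moved. The work goes in short steps, Python scripts to look and compute and a tool call to move; the robot and the scene stay as the last step left them, time stands still between calls to the robot, and variables do not carry over. Pictures are saved under pics/ and viewed, at most 10 in all, crops included, and the job is handed in when it is done.

Besides the shell and the picture viewer there is one more tool, called after ">>>" as a command line: name --pt "numbers of a row" for each row, then --argument value for the rest. jog_arm: Moves the arm, as the interface text tells. Its arguments: {"type":"object","properties":{"commands":{"type":"array","items":{"type":"array","items":{"type":"number"}}},"newtons":{"type":"number"}},"required":["commands"]}

```bash
mkdir -p pics; ls; cat > h.py <<'E'
import numpy as np, cv2
from bench import r, snapshot, camera_params, close_job, finder
def K(p):
    f=192/np.tan(np.radians(p['vfov'])/2); return np.array([[f,0,p['cx']],[0,f,p['cy']],[0,0,1.]])
def ray(p,xy,fish=False):
    k=K(p);d=np.array([(xy[0]-p['cx'])/k[0,0],(xy[1]-p['cy'])/k[0,0],1.])
    if fish:
        t=np.hypot(d[0],d[1]); d=np.array([d[0]/t*np.sin(t),d[1]/t*np.sin(t),np.cos(t)])
    R=cv2.Rodrigues(np.array(p['rvec'],float))[0]; t=np.array(p['tvec'],float).ravel()
    d=R.T@d; return -R.T@t, d/np.linalg.norm(d)
def atz(p,xy,z,fish=False):
    c,d=ray(p,xy,fish); return c+d*(z-c[2])/d[2]
def tri(rays):
    A=sum(np.eye(3)-np.outer(d,d) for c,d in rays); b=sum((np.eye(3)-np.outer(d,d))@c for c,d in rays)
    x=np.linalg.solve(A,b); return x, [np.linalg.norm(np.cross(x-c,d)) for c,d in rays]
def proj(p,X,fish=False):
    R=cv2.Rodrigues(np.array(p['rvec'],float))[0]; q=R@np.array(X,float)+np.array(p['tvec'],float).ravel(); f=K(p)[0,0]
    if fish:
        n=np.hypot(q[0],q[1]); t=np.arctan2(n,q[2]); return np.array([p['cx']+f*t*q[0]/n,p['cy']+f*t*q[1]/n])
    return np.array([p['cx']+f*q[0]/q[2],p['cy']+f*q[1]/q[2]])
E
python3 - <<'E'
from h import *
ims=[]
for c in ['scene','side','wrist']:
    im=snapshot(c); cv2.imwrite(f'pics/{c}0.png',im); p=camera_params(c); print(c,p['vfov'],ray(p,(p['cx'],p['cy'])))
    if c!='wrist': ims.append(im)
    for n in ['easel','bed','plate','plate_handle','clamp_grip','tray_in','tray','lamp_head','bottle','weight','jar','block','eraser']:
        m=finder.mark_of(c,n)[:3]; print(c,n,[(np.round(q['xy']).tolist(),round(q['score'],2)) for q in m])
cv2.imwrite('pics/a.png',cv2.resize(ims[0],(800,600),interpolation=cv2.INTER_CUBIC))
cv2.imwrite('pics/b.png',cv2.resize(ims[1],(800,600),interpolation=cv2.INTER_CUBIC))
E
```

```text
pics
scene 55.433985733447926 (array([932.57567693, 694.26769552, 941.93809136]), array([-0.36341481, -0.68146722, -0.63524177]))
scene easel [([242.0, 210.0], 0.92), ([199.0, 291.0], 0.57)]
scene bed [([246.0, 197.0], 0.83)]
scene plate [([173.0, 204.0], 0.88), ([248.0, 201.0], 0.63), ([263.0, 164.0], 0.61)]
scene plate_handle [([250.0, 193.0], 0.88), ([172.0, 212.0], 0.85), ([263.0, 169.0], 0.76)]
scene clamp_grip [([238.0, 172.0], 0.55)]
scene tray_in [([312.0, 319.0], 0.87)]
scene tray [([305.0, 323.0], 0.81)]
scene lamp_head [([198.0, 136.0], 0.57)]
scene bottle [([270.0, 260.0], 0.9), ([289.0, 201.0], 0.67), ([250.0, 192.0], 0.42)]
scene weight []
scene jar [([224.0, 274.0], 0.66), ([251.0, 193.0], 0.26)]
scene block [([204.0, 291.0], 0.6)]
scene eraser [([333.0, 283.0], 0.53)]
side 43.991570861244085 (array([  231.87689758, -1355.92099648,  1065.41030194]), array([ 0.18599938,  0.83187737, -0.52286162]))
side easel [([250.0, 296.0], 0.9)]
side bed [([248.0, 274.0], 0.68)]
side plate [([249.0, 270.0], 0.87), ([198.0, 346.0], 0.63), ([248.0, 244.0], 0.6)]
side plate_handle [([336.0, 306.0], 0.97), ([198.0, 353.0], 0.83), ([244.0, 263.0], 0.57)]
side clamp_grip [([242.0, 283.0], 0.73)]
side tray_in [([305.0, 240.0], 0.73), ([232.0, 209.0], 0.66)]
side tray [([238.0, 212.0], 0.59)]
side lamp_head [([297.0, 180.0], 0.57)]
side bottle [([248.0, 243.0], 0.55)]
side weight [([213.0, 250.0], 0.71), ([244.0, 262.0], 0.19)]
side jar [([289.0, 242.0], 0.73)]
side block [([307.0, 238.0], 0.86)]
side eraser [([204.0, 218.0], 0.6)]
wrist 65.70646984690485 (array([148.49238885, 586.00000271, 373.57946176]), array([ 0.28177207, -0.11148454, -0.95298253]))
wrist easel [([24.0, 368.0], 0.68)]
wrist bed [([24.0, 367.0], 0.67)]
wrist plate []
wrist plate_handle []
wrist clamp_grip []
wrist tray_in []
wrist tray []
wrist lamp_head []
wrist bottle []
wrist weight [([50.0, 334.0], 0.54)]
wrist jar []
wrist block []
wrist eraser []
```

View pics/a.png

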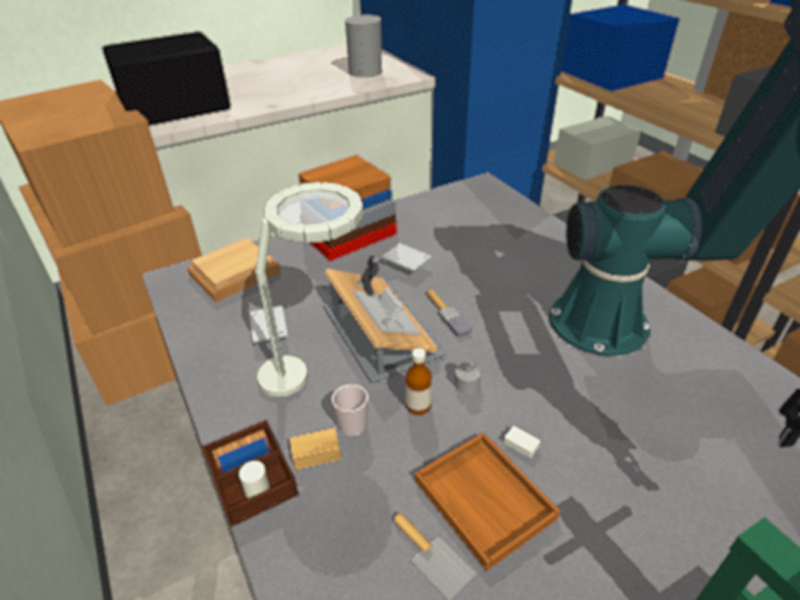

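View pics/b.png

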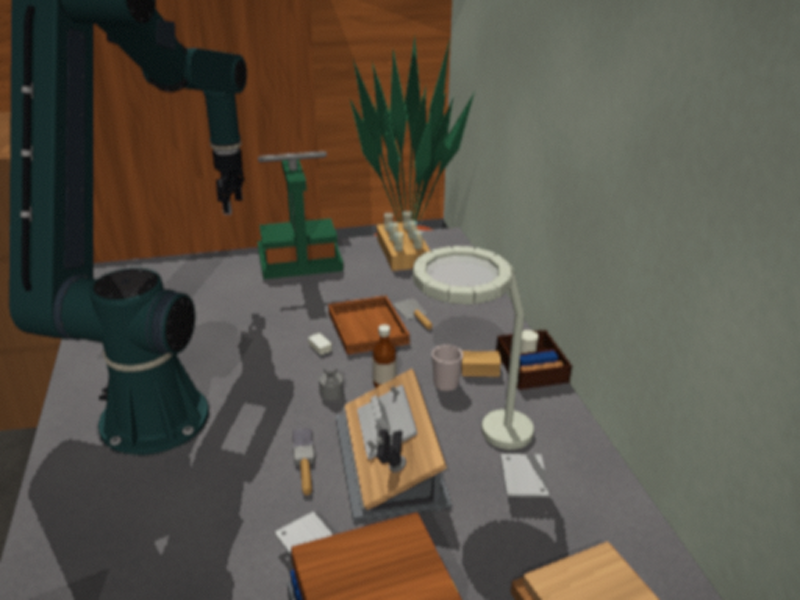

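Scene: plate candidates at (248,201) on the easel under the clamp, (173,204) by the lamp post, and (263,164) flat on the bench. The one meant is at (248,201), since it is the only one on the bed with pins and clamp. Now I'll confirm that in an enlarged crop, where the bed corners can also be measured.

```bash
python3 - <<'E'
from h import *
a=cv2.imread('pics/scene0.png')[160:250,195:295]; b=cv2.imread('pics/side0.png')[225:345,205:305]
a=cv2.resize(a,(400,360),interpolation=cv2.INTER_CUBIC); b=cv2.resize(b,(400,480),interpolation=cv2.INTER_CUBIC)
o=np.zeros((480,800,3),np.uint8); o[:360,:400]=a; o[:,400:]=b
for i in range(0,400,80):
    for j in range(0,480,80): cv2.circle(o,(i,j),1,(0,0,255),-1); cv2.circle(o,(i+400,j),1,(0,0,255),-1)
cv2.imwrite('pics/c.png',o)
E
```

```text
(no output)
```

View pics/c.png

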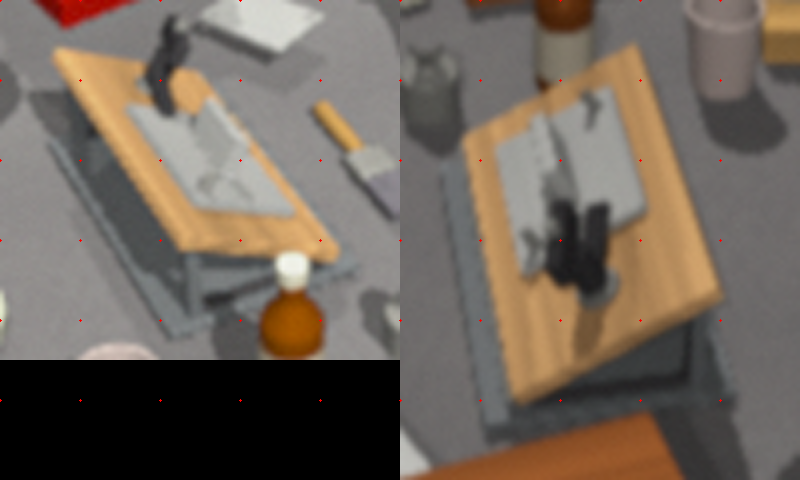

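The crop confirms it: the easel's plate has both pins and the rail handle, and the dark clamp arm lies over its -y edge. The bed corners are clear in both views, so I'll fit the bed pose from them.

```bash
cat >> h.py <<'E'
from scipy.optimize import least_squares
from scipy.spatial.transform import Rotation as Ro
def bedT(v):
    return Ro.from_euler('z',v[2]).as_matrix()@Ro.from_euler('y',-0.5).as_matrix(), np.array([v[0],v[1],78.])
E
python3 - <<'E'
from h import *
S,D=camera_params('scene'),camera_params('side')
obs=[(S,(85,-180,0),(209.25,172)),(S,(85,120,0),(241.25,221.25)),(S,(-85,120,0),(279.5,222)),(D,(85,120,0),(264,236.25)),(D,(-85,120,0),(220.5,260)),(D,(85,-180,0),(285,298.5)),(D,(-85,-180,0),(233.75,323.5)),
(D,(0,0,36),(244,263)),(S,(0,0,36),(250,193))]
def res(v):
    R,t=bedT(v); return np.concatenate([proj(p,R@np.array(X)+t)-np.array(x) for p,X,x in obs])
for y0 in (-.5,0,.5):
    f=least_squares(res,[500,-300,y0],loss='soft_l1'); print(f.x,f.cost)
R,t=bedT(f.x); print(np.round(f.fun.reshape(-1,2),1))
np.save('bed.npy',f.x)
print('grip',R@[0,-125,56]+t,'\n',R)
for n,a,b,z in [('tray_in',(312,319),(232,209),8),('lamp',(198,136),(297,180),387),('bottle',(270,260),(248,243),0)]:
    print(n,tri([ray(S,a),ray(D,b)]),atz(S,a,z),atz(D,b,z))
# tray corners outer-top scene /1.5625, side
for s,d in [((483,437),(398,298)),((415,475),(330,304)),((488,563),None),((556,511),None)]:
    print(atz(S,np.array(s)*.64,30),'' if d is None else atz(D,np.array(d)*.64,30))
for d in ((330,304),(396,298),(409,343),(347,353)): print(atz(D,np.array(d)*.64,30))
E
```

```text
[ 4.81568980e+02 -2.14762544e+02 -4.05017625e-02] 8.137855328647705
[ 4.81568980e+02 -2.14762540e+02 -4.05017574e-02] 8.13785532864607
[ 4.81568980e+02 -2.14762540e+02 -4.05017575e-02] 8.137855328646062
[[-2.3 -0.4]
 [-1.2 -2.3]
 [-0.5  0.1]
 [-0.6 -1.3]
 [-0.3 -1.1]
 [-0.2 -2.2]
 [-0.3  0.3]
 [-1.6 -0.4]
 [-0.9 -0.6]]
grip [ 449.68183194 -338.57294251  127.14462347] 
 [[ 0.87686287  0.04049069 -0.47903237]
 [-0.03553392  0.99917992  0.01941227]
 [ 0.47942554  0.          0.87758256]]
tray_in (array([520.61191609, 261.13747332,   1.30491434]), [np.float64(1.0491789217805918), np.float64(1.0491789217805758)]) [524.60746758 264.00025987   8.        ] [517.91424638 251.69671362   8.        ]
lamp (array([ 626.43519478, -218.07783134,  389.53706448]), [np.float64(0.45425043023976647), np.float64(0.45425043023961326)]) [ 624.59956403 -222.11390501  387.        ] [ 628.35005283 -213.94734002  387.        ]
bottle (array([524.69246825,  17.97546395,   7.85477239]), [np.float64(8.544477804134722), np.float64(8.544477804134738)]) [512.62295609  14.11364735   0.        ] [534.42445276  23.38852012   0.        ]
[462.85478236 161.58492508  30.        ] [633.286987   337.67602676  30.        ]
[621.18658941 169.23854206  30.        ] [447.6052615  347.05881493  30.        ]
[602.19429891 368.66043936  30.        ] 
[445.88974041 352.475469    30.        ] 
[447.6052615  347.05881493  30.        ]
[627.9668567  338.87197895  30.        ]
[610.26028687 119.48563052  30.        ]
[453.10597648 110.61141017  30.        ]
```

```bash
cat >> h.py <<'E'
def plan(waypts, p=None, R=None, mm=58., deg=10.):
    """print rows (no closure) through [(pos,R)] from the current pose"""
    s=r.sense()
    p=np.array(s['tcp_pos'],float) if p is None else p; R=np.array(s['tool_rot'],float) if R is None else R
    for P,Q in waypts:
        P=np.array(P,float); Q=R if Q is None else Q
        w=Ro.from_matrix(R.T@Q).as_rotvec(); n=max(1,int(np.ceil(max(np.linalg.norm(P-p)/mm,np.degrees(np.linalg.norm(w))/deg))))
        dw=np.round(w/n/(np.pi/2),4)
        for i in range(n):
            d=(P-p)/(n-i); s_=np.round(R.T@d/600,4); p=p+R@s_*600
            print([*s_.tolist(),*dw.tolist()]); R=R@Ro.from_rotvec(dw*np.pi/2).as_matrix()
        print('--',np.round(p,1))
    return p,R
E
python3 - <<'E'
from h import *
s=r.sense(); print(s['clock'],s['joint_pos'],s['tcp_pos'],s['width']); print(np.round(s['tool_rot'],3))
B,t=bedT(np.load('bed.npy')); 
QA=np.column_stack([B[:,1],B[:,0],-B[:,2]]); QB=np.column_stack([-B[:,1],-B[:,0],-B[:,2]])
T=np.array(s['tool_rot'])
print(np.degrees(Ro.from_matrix(T.T@QA).as_rotvec()),np.degrees(Ro.from_matrix(T.T@QB).as_rotvec()))
E
```

```text
2.1 [ 6.18166195e+01  2.05583078e+01  8.65370484e+01  2.40511339e-04
  7.29104203e+01 -6.59394971e+00] [220.76190199 557.89282597 211.27734384] 85.2356438756367
[[-0.93   0.368 -0.   ]
 [ 0.368  0.93  -0.   ]
 [ 0.    -0.    -1.   ]]
[-24.89119972 -17.66021301  69.17421891] [  19.32911621  -27.24343652 -106.66930497]
```

```bash
python3 - <<'E'
from h import *
B,t=bedT(np.load('bed.npy')); QA=np.column_stack([B[:,1],B[:,0],-B[:,2]])
T=np.array(r.sense()['tool_rot'])
Qm=T@Ro.from_rotvec(np.radians([0,0,60])).as_matrix()
plan([((400,250,310),Qm),((400,-180,310),None),(t+B@[0,-60,150],QA)])
E
```

```text
[-0.0667, -0.0525, -0.0235, 0.0, 0.0, 0.0952]
[-0.0737, -0.0419, -0.0235, 0.0, 0.0, 0.0952]
[-0.0792, -0.0305, -0.0235, 0.0, 0.0, 0.0952]
[-0.0828, -0.0184, -0.0235, 0.0, 0.0, 0.0952]
[-0.0846, -0.0058, -0.0235, 0.0, 0.0, 0.0952]
[-0.0845, 0.0068, -0.0235, 0.0, 0.0, 0.0952]
[-0.0826, 0.0194, -0.0235, 0.0, 0.0, 0.0952]
-- [400. 250. 310.]
[-0.0886, -0.0131, 0.0, 0.0, 0.0, 0.0]
[-0.0886, -0.0131, 0.0, 0.0, 0.0, 0.0]
[-0.0886, -0.0132, 0.0, 0.0, 0.0, 0.0]
[-0.0886, -0.0131, 0.0, 0.0, 0.0, 0.0]
[-0.0886, -0.0132, 0.0, 0.0, 0.0, 0.0]
[-0.0886, -0.0131, 0.0, 0.0, 0.0, 0.0]
[-0.0887, -0.0132, 0.0, 0.0, 0.0, 0.0]
[-0.0886, -0.0131, 0.0001, 0.0, 0.0, 0.0]
-- [ 400. -180.  310.]
[-0.0383, -0.0026, 0.0418, -0.0794, -0.0075, 0.0293]
[-0.038, -0.0061, 0.0417, -0.0794, -0.0075, 0.0293]
[-0.0378, -0.0095, 0.0412, -0.0794, -0.0075, 0.0293]
[-0.0379, -0.0128, 0.0403, -0.0794, -0.0075, 0.0293]
-- [ 407.3 -271.8  209.6]
```

>>> jog_arm --pt "-0.067 -0.052 -0.024 0 0 0.095 -1" --pt "-0.074 -0.042 -0.024 0 0 0.095 -1" --pt "-0.079 -0.03 -0.024 0 0 0.095 -1" --pt "-0.083 -0.018 -0.024 0 0 0.095 -1" --pt "-0.085 -0.006 -0.024 0 0 0.095 -1" --pt "-0.085 0.007 -0.024 0 0 0.095 -1" --pt "-0.083 0.019 -0.024 0 0 0.095 -1"

```text
clock: 2.98
tcp_pos: [401.8, 248.4, 312.8]
tool_rot: [[-0.144, 0.99, 0.001], [0.99, 0.144, 0.0], [0.0, 0.001, -1.0]]
contact_force: [1.1, 0.8, 0.6]
width: 85.5
grasp_force: 0.0
```

>>> jog_arm --pt "-0.089 -0.013 0 0 0 0 -1" --pt "-0.089 -0.013 0 0 0 0 -1" --pt "-0.089 -0.013 0 0 0 0 -1" --pt "-0.089 -0.013 0 0 0 0 -1" --pt "-0.089 -0.013 0 0 0 0 -1" --pt "-0.089 -0.013 0 0 0 0 -1" --pt "-0.089 -0.013 0 0 0 0 -1" --pt "-0.089 -0.013 0 0 0 0 -1"

```text
clock: 3.98
tcp_pos: [402.8, -183.7, 312.4]
tool_rot: [[-0.149, 0.989, 0.001], [0.989, 0.149, -0.0], [-0.0, 0.001, -1.0]]
contact_force: [2.5, 0.3, -0.2]
width: 85.6
grasp_force: 0.0
```

>>> jog_arm --pt "-0.038 -0.003 0.042 -0.079 -0.008 0.029 -1" --pt "-0.038 -0.006 0.042 -0.079 -0.008 0.029 -1" --pt "-0.038 -0.01 0.041 -0.079 -0.008 0.029 -1" --pt "-0.038 -0.013 0.04 -0.079 -0.008 0.029 -1" --pt "0 0 0 0 0 0 -1"

```text
clock: 4.6
tcp_pos: [407.0, -273.6, 209.3]
tool_rot: [[0.044, 0.879, 0.475], [0.999, -0.039, -0.02], [0.001, 0.475, -0.88]]
contact_force: [-0.7, 1.0, -0.0]
width: 85.4
grasp_force: 0.0
```

```bash
python3 - <<'E'
from h import *
s=r.sense(); print(s['clock'],np.round(s['joint_pos'],1),s['tcp_pos']); print(np.round(s['tool_rot'],3))
p=camera_params('wrist'); im=snapshot('wrist'); cv2.imwrite('pics/w1.png',im)
import json; json.dump({k:np.array(p[k]).tolist() for k in p},open('w1.json','w'))
for n in ['plate','plate_handle','clamp_grip','bed']: print(n,[(np.round(q['xy'],1).tolist(),round(q['score'],2)) for q in finder.mark_of('wrist',n)[:2]])
B,t=bedT(np.load('bed.npy'))
for n,X in [('handle',(0,0,36)),('grip',(0,-125,56)),('pin1',(-38,-58,30)),('pin2',(38,58,30)),('c',(-85,-180,0)),('c',(85,-180,0)),('c',(85,120,0)),('c',(-85,120,0))]: print(n,np.round(proj(p,B@np.array(X,float)+t,True)))
o=cv2.resize(im,(800,600),interpolation=cv2.INTER_CUBIC)
cv2.imwrite('pics/w1b.png',o)
E
```

```text
4.6 [-61.8   2.6 118.9  33.3  48.3 -79.6] [ 406.98803068 -273.6251527   209.26252416]
[[ 0.044  0.879  0.475]
 [ 0.999 -0.039 -0.02 ]
 [ 0.001  0.475 -0.88 ]]
plate [([253.2, 116.5], 0.79), ([370.3, 204.7], 0.7)]
plate_handle [([360.5, 199.4], 0.67), ([256.4, 122.1], 0.64)]
clamp_grip [([257.2, 252.5], 0.72)]
bed []
handle [259. 119.]
grip [260. 251.]
pin1 [221. 178.]
pin2 [300.  58.]
c [192. 267.]
c [328. 267.]
c [339.  10.]
c [179.  10.]
```

View pics/w1b.png

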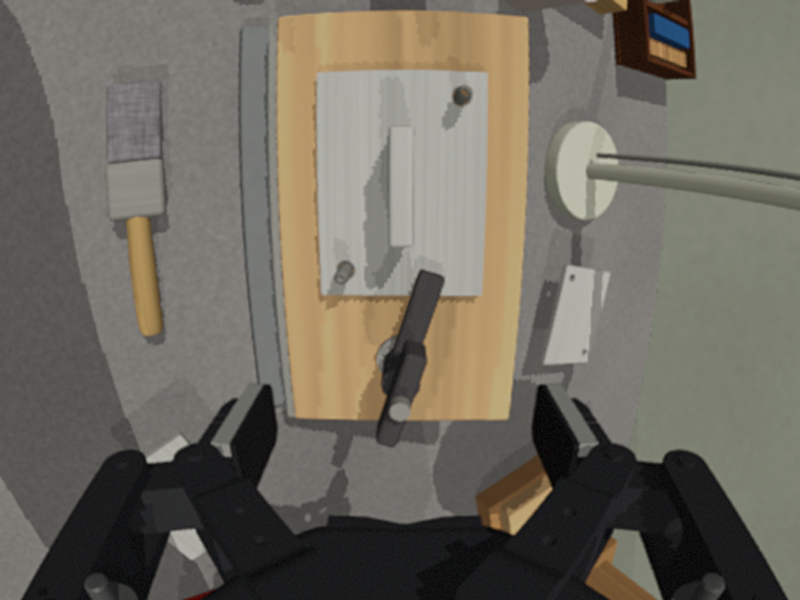

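The wrist view shows the plate at (400,185) with its handle, pins at (345,270) and (462,95), and the clamp bar and arm turned about 0.3 rad clockwise. I'll refit from this view.

```bash
python3 - <<'E'
from h import *
import json
p=json.load(open('w1.json'));k=.64
obs=[((-85,120,0),(279,15)),((85,120,0),(528,15)),((85,-180,0),(511,418)),((-85,-180,0),(291,417)),((0,35,48),(401.5,126.5)),((0,-35,48),(401.5,246.5)),((-55,75,8),(318,71)),((55,75,8),(488,71)),((55,-75,8),(482,296)),((-55,-75,8),(320,296)),((38,58,30),(464,94)),((-38,-58,30),(343,267))]
def res(v):
    R,t=bedT(v); t[2]+=0
    return np.concatenate([(proj(p,R@np.array(X,float)+t,True)/k-np.array(x)) for X,x in obs])
f=least_squares(res,np.load('bed.npy'),loss='soft_l1'); print(f.x,np.load('bed.npy')); print(np.round(f.fun.reshape(-1,2),1).tolist())
np.save('bed2.npy',f.x)
B,t=bedT(f.x)
for th in (.2,.25,.3,.35):
    a=np.array([np.sin(th),np.cos(th),0]); print(th,[np.round(proj(p,B@(np.array([0,-125,z+2*th])+a*s)+t,True)/k).tolist() for z,s in ((69,33),(69,0),(69,-33),(18,70),(18,0))])
th=.32
B2=B@Ro.from_euler('z',-th).as_matrix(); Q=np.column_stack([B2[:,1],B2[:,0],-B2[:,2]])
ax=np.array([0,-125,0.]); h=56+.6+5-5  # TCP lies 5 ahead of grasp point
g=lambda z:t+B@[0,-125,z]
P,R_=plan([(g(110),Q),(g(51.6),None)])
print(Q)
E
```

```text
[ 4.79115443e+02 -2.14478895e+02 -4.88013704e-02] [ 4.81568980e+02 -2.14762540e+02 -4.05017575e-02]
[[-1.4, 0.1], [0.8, 0.6], [-2.4, 1.0], [3.7, 0.6], [0.3, -2.3], [-0.2, 0.2], [-0.6, 0.3], [-0.0, 0.7], [-0.1, -1.6], [1.7, -2.4], [2.1, -3.5], [-1.9, 10.5]]
0.2 [[412.0, 354.0], [401.0, 404.0], [390.0, 448.0], [423.0, 271.0], [401.0, 367.0]]
0.25 [[415.0, 355.0], [401.0, 404.0], [388.0, 447.0], [428.0, 272.0], [401.0, 367.0]]
0.3 [[418.0, 356.0], [401.0, 404.0], [385.0, 447.0], [434.0, 274.0], [401.0, 367.0]]
0.35 [[421.0, 357.0], [401.0, 404.0], [383.0, 446.0], [439.0, 275.0], [401.0, 367.0]]
[-0.0518, -0.0072, 0.0331, -0.0005, -0.0003, 0.1066]
[-0.0523, 0.0015, 0.0332, -0.0005, -0.0003, 0.1066]
-- [ 420.4 -336.7  174.5]
[-0.0, -0.0, 0.0487, 0.0, 0.0, 0.0]
[-0.0, -0.0, 0.0486, 0.0, 0.0, 0.0]
-- [ 448.3 -338.1  123.3]
[[ 0.32203507  0.8166955   0.47885476]
 [ 0.93463864 -0.35482904 -0.02338734]
 [ 0.15081124  0.4550877  -0.87758256]]
```

>>> jog_arm --pt "-0.052 -0.007 0.033 0 0 0.1 -1" --pt "-0.052 0.0015 0.033 0 0 0.1 -1" --pt "0 0 0.033 0 0 0 -1" --pt "0 0 0.033 0 0 0 -1" --pt "0 0 0.031 0 0 0 -1" --pt "0 0 0 0 0 0 -1"

```text
clock: 5.6
tcp_pos: [448.5, -336.7, 122.1]
tool_rot: [[0.304, 0.825, 0.477], [0.942, -0.336, -0.019], [0.144, 0.455, -0.879]]
contact_force: [0.3, -0.4, -0.4]
width: 85.0
grasp_force: 0.0
```

```bash
python3 - <<'E'
from h import *
s=r.sense(); B,t=bedT(np.load('bed2.npy')); print(s['clock'],'bed coords',B.T@(np.array(s['tcp_pos'])-t), np.round(s['joint_pos'],1)); print(np.round(B.T@s['tool_rot'],3))
im=snapshot('wrist'); cv2.imwrite('pics/w2.png',cv2.resize(im[150:384,100:412],(780,585),interpolation=cv2.INTER_CUBIC))
E
```

```text
5.6 bed coords [  -0.46132662 -123.59218193   50.53880281] [-61.   17.3 116.9  41.8  37.8 -72.9]
[[ 0.295  0.955 -0.002]
 [ 0.955 -0.295  0.004]
 [ 0.003 -0.003 -1.   ]]
```

View pics/w2.png

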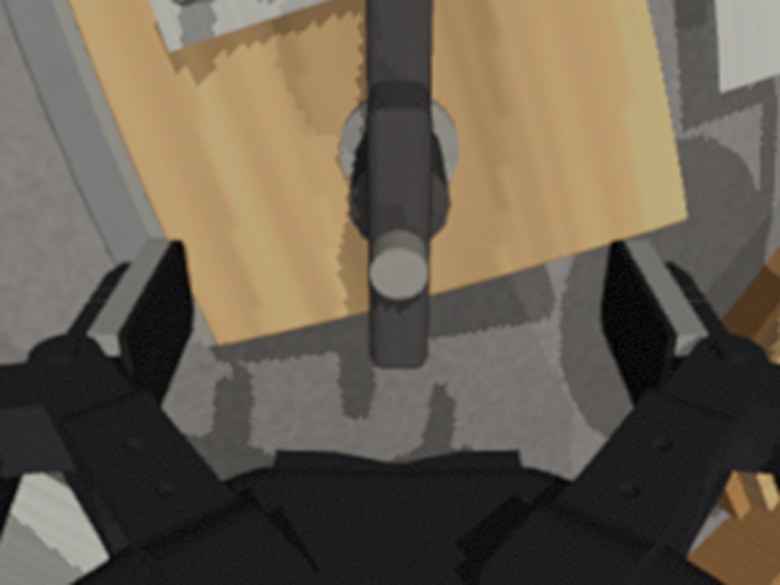

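>>> jog_arm --pt "-0.0022 0.0008 0 0 0 0 0.3" --pt "0 0 0 0 0 0 1" --pt "0 0 0 0 0 0 1" --pt "0 0 0 0 0 0 1" --pt "0 0 0 0 0 0 1" --pt "0 0 0 0 0 0 1" --newtons 50

```text
clock: 6.4
tcp_pos: [446.9, -339.2, 122.2]
tool_rot: [[0.307, 0.823, 0.477], [0.941, -0.339, -0.021], [0.144, 0.456, -0.878]]
contact_force: [0.0, -0.3, -0.6]
width: -0.0
grasp_force: 0.0
```

```bash
python3 - <<'E'
from h import *
s=r.sense(); B,t=bedT(np.load('bed2.npy')); print(s['clock'],'bed coords',B.T@(np.array(s['tcp_pos'])-t), np.round(s['joint_pos'],1),s['width'],s['grasp_force']); print('toolF',np.array(s['tool_rot']).T@s['contact_force'],s['torque'])
E
```

```text
6.4 bed coords [  -1.72232811 -126.16075286   51.27398776] [-61.3  17.3 116.9  41.8  37.8 -73. ] -0.01938987187496959 0.0
toolF [-0.33585871 -0.17324995  0.53494115] [-0.03336705  0.20270297 -0.06224164]
```

```bash
python3 - <<'E'
from h import *
s=r.sense(); B,t=bedT(np.load('bed2.npy')); p=camera_params('wrist'); im=snapshot('wrist')
f=lambda X:((proj(p,X,True)-[100,150])*2.5).astype(int)
T=np.array(s['tool_rot']);P=np.array(s['tcp_pos'])
im=cv2.resize(im[150:384,100:412],(780,585),interpolation=cv2.INTER_CUBIC)
for i,c in ((14,(0,0,255)),(0,(0,255,0)),(-5,(255,0,0))): cv2.circle(im,tuple(int(v) for v in f(P+T[:,2]*i)),3,c,-1)
for z,c in ((43,(0,255,255)),(56,(255,255,0)),(69,(255,0,255))): cv2.circle(im,tuple(int(v) for v in f(t+B@[0,-125,z])),3,c,-1)
cv2.imwrite('pics/w3.png',im)
E
```

```text
(no output)
```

View pics/w3.png

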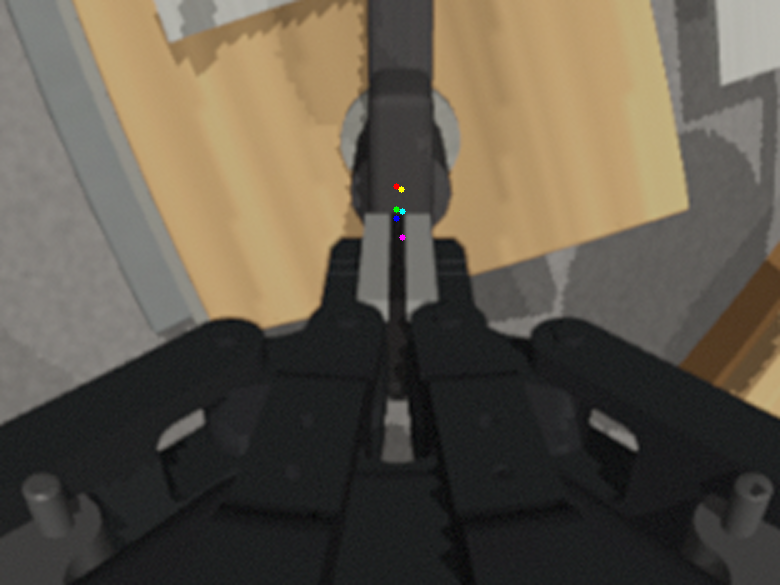

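```bash
python3 - <<'E'
from h import *
s=r.sense(); B,t=bedT(np.load('bed2.npy')); p=camera_params('wrist')
f=lambda X:((proj(p,X,True)-[100,150])*2.5).round().tolist()
T=np.array(s['tool_rot']);P=np.array(s['tcp_pos'])
R=cv2.Rodrigues(np.array(p['rvec'],float))[0]; c=-R.T@np.array(p['tvec'],float).ravel()
print('cam in tool',T.T@(c-P),'axis',T.T@R[2])
for x in (11,-11):
    for z in (14,5,0,-5,-20,-35): print(x,z,f(P+T@[x,6,z]))
th=.3;a=np.array([np.sin(th),np.cos(th),0])
for z in (18,43,56,69,80,90): print('axis',z,[f(t+B@(np.array([0,-125,z])+a*k)) for k in (33,0,-33)])
E
```

```text
cam in tool [  76.89584487   -0.24680059 -162.50271005] axis [-3.02308510e-01  7.24545463e-04  9.53209861e-01]
11 14 [420.0, 146.0]
11 5 [421.0, 159.0]
11 0 [422.0, 167.0]
11 -5 [423.0, 175.0]
11 -20 [425.0, 203.0]
11 -35 [428.0, 235.0]
-11 14 [419.0, 224.0]
-11 5 [420.0, 240.0]
-11 0 [421.0, 249.0]
-11 -5 [422.0, 259.0]
-11 -20 [424.0, 292.0]
-11 -35 [426.0, 329.0]
axis 18 [[401.0, 39.0], [401.0, 154.0], [401.0, 257.0]]
axis 43 [[402.0, 61.0], [402.0, 190.0], [402.0, 301.0]]
axis 56 [[402.0, 76.0], [402.0, 212.0], [402.0, 328.0]]
axis 69 [[403.0, 92.0], [403.0, 237.0], [402.0, 358.0]]
axis 80 [[403.0, 108.0], [403.0, 262.0], [403.0, 387.0]]
axis 90 [[403.0, 125.0], [403.0, 287.0], [403.0, 415.0]]
```

```bash
python3 - <<'E'
from h import *
s=r.sense(); B,t=bedT(np.load('bed2.npy')); P=np.array(s['tcp_pos']); T=np.array(s['tool_rot'])
o=[]
for c in ('side','scene'):
    p=camera_params(c); im=snapshot(c); cv2.imwrite(f'pics/{c}3.png',im); u=proj(p,P).astype(int)-[32,48]
    cr=cv2.resize(im[u[1]:u[1]+75,u[0]:u[0]+50],(400,600),interpolation=cv2.INTER_CUBIC)
    for X,col in ((P+14*T[:,2],(0,0,255)),(P,(0,255,0)),(P-25*T[:,2],(255,0,0)),(t+B@[0,-125,69],(255,0,255)),(t+B@[0,-125,43],(0,255,255)),(t+B@[-38,-58,30],(255,255,255))):
        q=(proj(p,X)-u+.5)*8; cv2.circle(cr,tuple(int(v) for v in q),3,col,-1)
    o.append(cr)
cv2.imwrite('pics/d.png',np.hstack(o))
E
```

```text
(no output)
```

View pics/d.png

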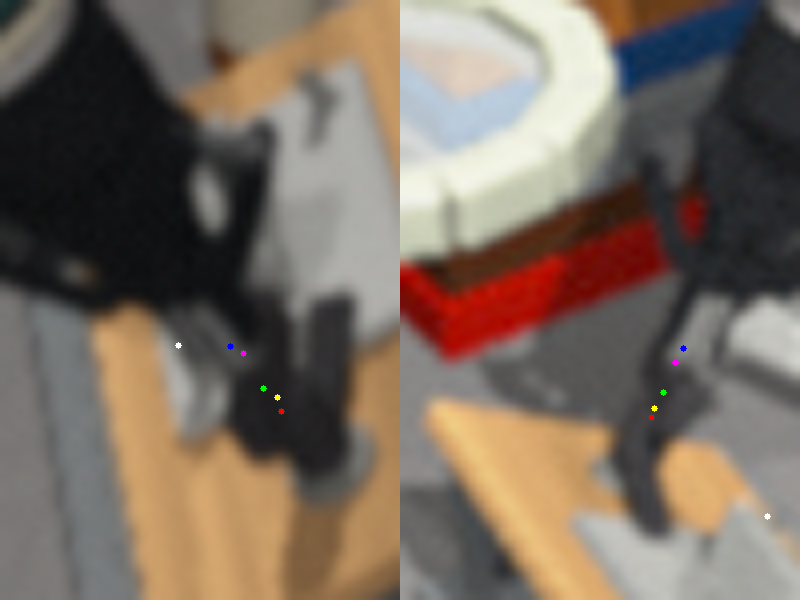

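Fingers shut fully without touching the bar. In every view the tips appear about 30–35 mm short of where the TCP figures put them, just above the bar. I'll reopen, go 24 mm deeper while watching force, and close again.

>>> jog_arm --pt "0 0 0 0 0 0 -0.6" --pt "0 0 0 0 0 0 -0.6" --pt "0 0 0 0 0 0 -0.6" --pt "0.0015 0.002 0.01 0 0 0 -0.6" --pt "0 0 0.01 0 0 0 -0.6" --pt "0 0 0.01 0 0 0 -0.6" --pt "0 0 0.01 0 0 0 -0.6" --pt "0 0 0 0 0 0 -0.6"

```text
clock: 7.55
tcp_pos: [459.7, -338.9, 101.2]
tool_rot: [[0.307, 0.824, 0.477], [0.941, -0.339, -0.02], [0.145, 0.455, -0.879]]
contact_force: [-0.1, -0.4, 0.4]
width: 68.2
grasp_force: 0.0
```

```bash
python3 - <<'E'
from h import *
s=r.sense(); B,t=bedT(np.load('bed2.npy')); print(s['clock'],'bed coords',B.T@(np.array(s['tcp_pos'])-t),s['width']); print('toolF',np.array(s['tool_rot']).T@s['contact_force'],s['torque'])
im=snapshot('wrist'); cv2.imwrite('pics/w4.png',cv2.resize(im[150:384,100:412],(780,585),interpolation=cv2.INTER_CUBIC))
E
```

```text
7.55 bed coords [  -0.56665412 -125.21753213   26.69386756] 68.15081419492579
toolF [-0.36293783  0.266399   -0.38041948] [ 0.00222904  0.21668047 -0.0455544 ]
```

View pics/w4.png

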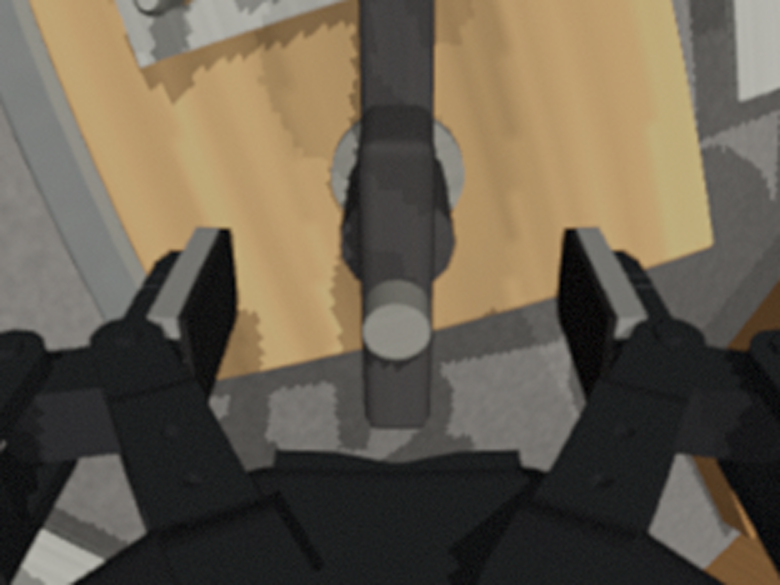

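>>> jog_arm --pt "0 0 0 0 0 0 0.3" --pt "0 0 0 0 0 0 1" --pt "0 0 0 0 0 0 1" --pt "0 0 0 0 0 0 1" --pt "0 0 0 0 0 0 1" --newtons 50

```text
clock: 8.22
tcp_pos: [459.5, -339.3, 101.9]
tool_rot: [[0.307, 0.823, 0.477], [0.941, -0.338, -0.022], [0.144, 0.456, -0.879]]
contact_force: [-5.2, 0.9, 5.8]
width: 13.1
grasp_force: 51.0
```

```bash
python3 - <<'E'
from h import *
s=r.sense(); B,t=bedT(np.load('bed2.npy')); print(s['clock'],'bed coords',B.T@(np.array(s['tcp_pos'])-t),s['width'],s['grasp_force'],np.round(s['joint_pos'],1)); print('toolF',np.array(s['tool_rot']).T@s['contact_force'],s['torque'])
E
```

```text
8.225 bed coords [  -0.40148118 -125.61091765   27.50529103] 13.074781695881734 51.01635038852692 [-59.8  20.  117.   44.4  35.  -75. ]
toolF [ 0.08023278 -1.99234192 -7.58247126] [0.03190262 0.59162523 0.04270269]
```

>>> jog_arm --pt "0 0 -0.0005 0 0 0.04 1" --pt "0 0 -0.0005 0 0 0.08 1" --pt "0 0 -0.0005 0 0 0.08 1" --pt "0 0 -0.0005 0 0 0.08 1" --pt "0 0 0 0 0 0 1"

```text
clock: 8.85
tcp_pos: [458.8, -339.1, 102.7]
tool_rot: [[0.628, 0.615, 0.477], [0.708, -0.706, -0.021], [0.324, 0.351, -0.879]]
contact_force: [-4.5, -0.1, 2.1]
width: 13.2
grasp_force: 50.7
```

```bash
cat > st.py <<'E'
from h import *
s=r.sense(); B,t=bedT(np.load('bed2.npy')); T=np.array(s['tool_rot']); y=B.T@T[:,0]
print(s['clock'],'bed',B.T@(np.array(s['tcp_pos'])-t),s['width'],s['grasp_force'],np.round(s['joint_pos'],1)); print('toolF',T.T@s['contact_force'],'toolM',T.T@s['torque'],'theta',np.arctan2(y[0],y[1]))
E
python3 st.py
```

```text
8.85 bed [  -0.60560562 -125.47908066   28.46247975] 13.247686915197821 50.68810522556305 [-59.9  19.9 117.   44.3  35.1 -49.8]
toolF [-2.27078365 -1.96190271 -3.95480198] toolM [ 0.54404202 -0.5543867   0.1186833 ] theta 0.7413761038345209
```

>>> jog_arm --pt "0 0 -0.0005 0 0 0.1 1" --pt "0 0 -0.0005 0 0 0.1 1" --pt "0 0 -0.0005 0 0 0.1 1" --pt "0 0 -0.0005 0 0 0.1 1" --pt "0 0 -0.0005 0 0 0.1 1" --pt "0 0 -0.0005 0 0 0.1 1" --pt "0 0 -0.0005 0 0 0.1 1" --pt "0 0 -0.0005 0 0 0.1 1" --pt "0 0 -0.0005 0 0 0.1 1" --pt "0 0 0 0 0 0 1"

```text
clock: 10.1
tcp_pos: [457.3, -338.2, 105.0]
tool_rot: [[0.706, -0.523, 0.477], [-0.587, -0.81, -0.02], [0.396, -0.266, -0.879]]
contact_force: [-5.1, 1.7, 4.5]
width: 13.0
grasp_force: 51.1
```

```bash
python3 st.py
```

```text
10.1 bed [  -0.83792062 -124.68068501   31.21985809] 12.96792118530323 51.13442122936249 [-60.   19.6 117.   44.   35.5  31.5]
toolF [-2.81986445  0.04752539 -6.37706961] toolM [-0.26070522 -0.82030252  0.16898342] theta 2.154872116683999
```

>>> jog_arm --pt "0 0 -0.0005 0 0 0.1 1" --pt "0 0 -0.0005 0 0 0.1 1" --pt "0 0 -0.0005 0 0 0.1 1" --pt "0 0 -0.0005 0 0 0.1 1" --pt "0 0 -0.0005 0 0 0.09 1" --pt "0 0 0 0 0 0.03 1" --pt "0 0 0 0 0 0.02 1" --pt "0 0 0 0 0 0 1"

```text
clock: 11.1
tcp_pos: [456.9, -338.0, 106.6]
tool_rot: [[0.076, -0.875, 0.477], [-0.995, -0.097, -0.019], [0.063, -0.473, -0.879]]
contact_force: [-5.7, 3.1, 7.1]
width: 13.0
grasp_force: 51.4
```

```bash
python3 st.py
```

```text
11.1 bed [  -0.45936439 -124.42382605   32.84908293] 12.954225755818488 51.39509618282318 [-60.1  19.4 117.   43.8  35.7  80.1]
toolF [-3.03350526  1.30628912 -8.96883565] toolM [-0.5117168  -0.50869522 -0.14757713] theta 3.0012156232488985
```

>>> jog_arm --pt "0 0 -0.0005 0 0 0.02 1" --pt "0 0 0 0 0 0.02 1" --pt "0 0 0 0 0 0 1"

```text
clock: 11.48
tcp_pos: [456.8, -338.0, 106.7]
tool_rot: [[0.021, -0.879, 0.477], [-0.999, -0.034, -0.019], [0.033, -0.476, -0.879]]
contact_force: [-3.5, 5.0, 5.1]
width: 12.6
grasp_force: 54.8
```

```bash
python3 st.py
```

```text
11.475 bed [  -0.47468066 -124.4692594    32.9592587 ] 12.606344745999696 54.83754336833954 [-60.1  19.4 117.   43.7  35.7  83.9]
toolF [-4.87445045  0.4834779  -6.22784463] toolM [-0.35787159 -0.71471962 -1.03951962] theta 3.0645554500093763
```

>>> jog_arm --pt "0 0 0 0 0 -0.025 1" --pt "0 0 0 0 0 -0.01 0.6" --pt "0 0 0 0 0 0 -1" --pt "0 0 0 0 0 0 -1" --pt "0 0 0 0 0 0 -1" --pt "0 0 -0.03 0 0 0 -1" --pt "0 0 -0.06 0 0 0 -1" --pt "0 0 -0.06 0 0 0 -1"

```text
clock: 12.48
tcp_pos: [412.9, -337.0, 187.3]
tool_rot: [[0.066, -0.877, 0.477], [-0.996, -0.086, -0.021], [0.06, -0.473, -0.879]]
contact_force: [0.7, -1.3, -0.1]
width: 85.3
grasp_force: 0.0
```

```bash
python3 st.py; python3 - <<'E'
from h import *
B,t=bedT(np.load('bed2.npy')); QA=np.column_stack([B[:,1],B[:,0],-B[:,2]]); 
T=np.array(r.sense()['tool_rot']); Qm=T@Ro.from_rotvec(np.radians([0,0,-90])).as_matrix()
plan([(t+B@[0,-60,120],Qm),(t+B@[0,-10,90],QA)],deg=9.6)
E
```

```text
12.475 bed [  -0.38152939 -125.59642734  124.75019546] 85.34922076000899 0.0 [-65.5   9.2 115.1  35.2  47.5  87.6]
toolF [ 1.29777295 -0.51496141  0.44029107] toolM [-0.23584425 -0.01179751 -0.05841586] theta 3.0122891550414193
[-0.0108, -0.0015, 0.0008, -0.0, -0.0, -0.1]
[-0.0105, -0.0031, 0.0008, -0.0, -0.0, -0.1]
[-0.0098, -0.0048, 0.0008, -0.0, -0.0, -0.1]
[-0.009, -0.0062, 0.0008, -0.0, -0.0, -0.1]
[-0.0079, -0.0076, 0.0008, -0.0, -0.0, -0.1]
[-0.0066, -0.0087, 0.0008, -0.0, -0.0, -0.1]
[-0.0052, -0.0096, 0.0008, -0.0, -0.0, -0.1]
[-0.0036, -0.0103, 0.0008, -0.0, -0.0, -0.1]
[-0.0019, -0.0108, 0.0009, -0.0, -0.0, -0.1]
[-0.0003, -0.0109, 0.0008, -0.0, -0.0, -0.1]
-- [ 418.7 -271.6  183.3]
[0.0012, -0.0092, 0.0056, -0.0002, 0.0, -0.102]
[0.0027, -0.0089, 0.0056, -0.0002, 0.0, -0.102]
[0.004, -0.0083, 0.0056, -0.0002, 0.0, -0.102]
[0.0053, -0.0076, 0.0056, -0.0002, 0.0, -0.102]
[0.0065, -0.0066, 0.0055, -0.0002, 0.0, -0.102]
[0.0074, -0.0055, 0.0055, -0.0002, 0.0, -0.102]
[0.0082, -0.0043, 0.0056, -0.0002, 0.0, -0.102]
[0.0088, -0.0029, 0.0055, -0.0002, 0.0, -0.102]
[0.0092, -0.0015, 0.0056, -0.0002, 0.0, -0.102]
-- [ 435.5 -222.3  157. ]
```

>>> jog_arm --pt "-0.011 -0.0015 0.001 0 0 -0.1 -1" --pt "-0.0105 -0.003 0.001 0 0 -0.1 -1" --pt "-0.01 -0.005 0.001 0 0 -0.1 -1" --pt "-0.009 -0.006 0.001 0 0 -0.1 -1" --pt "-0.008 -0.0075 0.001 0 0 -0.1 -1" --pt "-0.0065 -0.0085 0.001 0 0 -0.1 -1" --pt "-0.005 -0.0095 0.001 0 0 -0.1 -1" --pt "-0.0035 -0.0105 0.001 0 0 -0.1 -1" --pt "-0.002 -0.011 0.001 0 0 -0.1 -1" --pt "-0.0005 -0.011 0.001 0 0 -0.1 -1"

```text
clock: 13.72
tcp_pos: [419.7, -271.5, 181.7]
tool_rot: [[0.876, 0.07, 0.477], [0.092, -0.996, -0.022], [0.474, 0.063, -0.878]]
contact_force: [-0.1, 0.3, 0.3]
width: 85.6
grasp_force: 0.0
```

>>> jog_arm --pt "0.001 -0.009 0.0055 0 0 -0.102 -1" --pt "0.0025 -0.009 0.0055 0 0 -0.102 -1" --pt "0.004 -0.0085 0.0055 0 0 -0.102 -1" --pt "0.005 -0.0075 0.0055 0 0 -0.102 -1" --pt "0.0065 -0.0065 0.0055 0 0 -0.102 -1" --pt "0.0075 -0.0055 0.0055 0 0 -0.102 -1" --pt "0.008 -0.0045 0.0055 0 0 -0.102 -1" --pt "0.009 -0.003 0.0055 0 0 -0.102 -1" --pt "0.009 -0.0015 0.0055 0 0 -0.102 -1" --pt "0 0 0 0 0 0 -1"

```text
clock: 14.98
tcp_pos: [436.0, -222.1, 155.2]
tool_rot: [[0.048, 0.877, 0.478], [0.999, -0.043, -0.021], [0.002, 0.478, -0.878]]
contact_force: [0.0, 0.2, 0.3]
width: 85.4
grasp_force: 0.0
```

```bash
python3 st.py; python3 - <<'E'
from h import *
p=camera_params('wrist'); im=snapshot('wrist'); B,t=bedT(np.load('bed2.npy'))
print([(np.round(q['xy'],1).tolist(),round(q['score'],2)) for q in finder.mark_of('wrist','plate_handle')[:2]])
o=cv2.resize(im,(800,600),interpolation=cv2.INTER_CUBIC)
for X in ((0,35,48),(0,-35,48),(38,58,30),(-38,-58,30),(55,-75,8),(-55,-75,8),(0,-195,23)):
    cv2.circle(o,tuple(int(v) for v in proj(p,B@np.array(X,float)+t,True)/.64),3,(0,0,255),-1)
cv2.imwrite('pics/w5.png',o)
QA=np.column_stack([B[:,1],B[:,0],-B[:,2]]); plan([(t+B@[0,0,60],QA),(t+B@[0,0,12],None)])
E
```

```text
14.975 bed [-0.48559079 -9.74945058 88.17970963] 85.43961216789465 0.0 [-52.8   6.8 125.1  39.3  35.5 -80. ]
toolF [ 0.22571426  0.14726279 -0.22769014] toolM [0.21171045 0.00557376 0.02692007] theta 0.0004958538860253293
[([109.1, 363.5], 0.82), ([371.5, 238.8], 0.63)]
[0.0173, 0.0003, 0.0468, -0.0008, -0.0007, -0.0015]
-- [ 450.4 -213.1  130.7]
[-0.0, -0.0, 0.08, 0.0, 0.0, 0.0]
-- [ 473.4 -214.2   88.6]
```

View pics/w5.png

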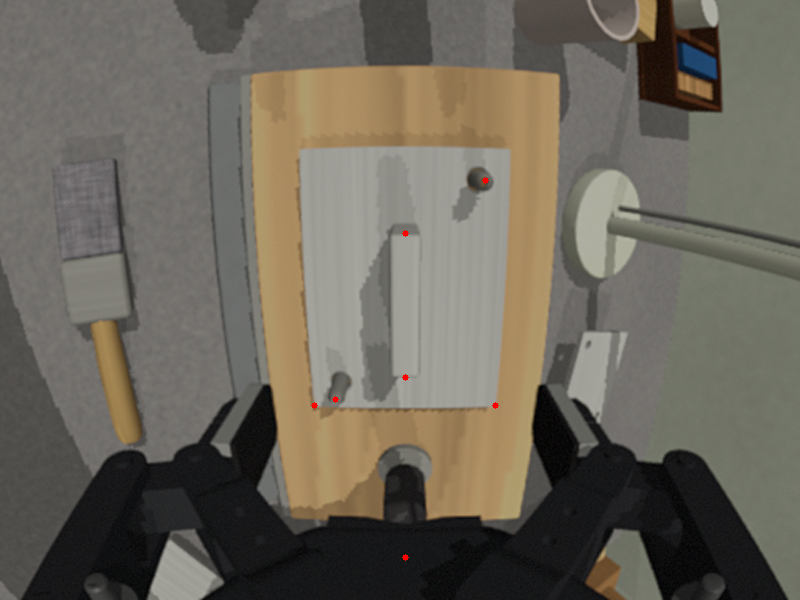

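The clamp arm is now out of sight under the gripper, clear of the plate. The handle is centred at (405,305) and matches the predicted points. Next I descend and grip.

>>> jog_arm --pt "0.017 0.001 0.046 0 0 0 -1" --pt "0 0 0.03 0 0 0 -1" --pt "0 0 0.025 0 0 0 -1" --pt "0 0 0.025 0 0 0 -1" --pt "0 0 0 0 0 0 -1"

```text
clock: 15.7
tcp_pos: [473.5, -214.0, 88.0]
tool_rot: [[0.049, 0.878, 0.477], [0.999, -0.045, -0.021], [0.003, 0.477, -0.879]]
contact_force: [-0.2, -0.4, 0.4]
width: 85.3
grasp_force: 0.0
```

```bash
python3 st.py
```

```text
15.7 bed [-0.12667814  0.19719037 11.51255236] 85.30785048835338 0.0 [-47.   17.3 126.7  54.2  24.4 -92.1]
toolF [-0.36395155  0.0456605  -0.38003724] toolM [ 0.22889637 -0.04082322 -0.0118836 ] theta 0.0019447558418937225
```

>>> jog_arm --pt "0 0 0 0 0 0 0.2" --pt "0 0 0 0 0 0 0.4" --pt "0 0 0 0 0 0 1" --pt "0 0 0 0 0 0 1" --pt "0 0 0 0 0 0 1" --pt "0 0 0 0 0 0 1" --newtons 60

```text
clock: 16.45
tcp_pos: [473.2, -214.1, 88.9]
tool_rot: [[0.048, 0.877, 0.478], [0.999, -0.042, -0.022], [0.001, 0.478, -0.878]]
contact_force: [-5.2, -0.5, 8.1]
width: 12.6
grasp_force: 59.0
```

```bash
python3 st.py
```

```text
16.45 bed [ 0.03204923  0.10248372 12.40610178] 12.638769212402076 59.00988042354584 [-47.   17.2 126.8  54.3  24.3 -92.3]
toolF [-0.74316967 -0.67588502 -9.5460148 ] toolM [ 0.41419007 -0.00848624  0.00264563] theta -0.0006987530240594042
```

>>> jog_arm --pt "0 0 -0.008 0 0 0 1" --pt "0 0 -0.01 0 0 0 1" --pt "0 0 -0.01 0 0 0 1" --pt "0 0 0 0 0 0 1"

```text
clock: 16.95
tcp_pos: [465.3, -213.7, 103.7]
tool_rot: [[0.047, 0.877, 0.478], [0.999, -0.042, -0.022], [0.001, 0.478, -0.878]]
contact_force: [0.4, 0.1, -4.3]
width: 12.1
grasp_force: 59.2
```

```bash
python3 st.py
```

```text
16.95 bed [ 0.14708162  0.12769762 29.19279083] 12.113901387097378 59.23828840255737 [-48.   14.7 126.7  50.   26.3 -88.4]
toolF [ 0.12803001 -1.74816138  3.97228088] toolM [ 0.57987576 -0.03766545  0.02052466] theta -0.0009374886037379529
```

>>> jog_arm --pt "0 0 -0.01 0 0 0 1" --pt "0 0 -0.012 0 0 0 1" --pt "0 0 -0.02 0 0 0 1" --pt "0 0 -0.04 0 0 0 1" --pt "0 0 -0.06 0 0 0 1" --pt "0 0 0 0 0 0 1"

```text
clock: 17.7
tcp_pos: [424.7, -212.8, 180.1]
tool_rot: [[0.048, 0.876, 0.479], [0.999, -0.041, -0.025], [-0.002, 0.48, -0.877]]
contact_force: [0.6, -1.0, -4.9]
width: 12.6
grasp_force: 59.2
```

```bash
python3 st.py; cat > tray.py <<'E'
from h import *
from scipy.optimize import minimize
V=[]
for c,(x0,y0,x1,y1) in (('scene',(255,270,365,370)),('side',(205,185,268,232))):
    im=cv2.imread(f'pics/{c}0.png'); hsv=cv2.cvtColor(im,cv2.COLOR_BGR2HSV)
    m=cv2.inRange(hsv,(2,110,40),(22,255,255)); k=np.zeros_like(m); k[y0:y1,x0:x1]=m[y0:y1,x0:x1]
    k=cv2.morphologyEx(k,cv2.MORPH_OPEN,np.ones((2,2),np.uint8))
    n,l,st,_=cv2.connectedComponentsWithStats(k); i=1+np.argmax(st[1:,4]); k=(l==i).astype(np.uint8)
    k=cv2.morphologyEx(k,cv2.MORPH_CLOSE,np.ones((9,9))); print(c,st[i]); V.append((camera_params(c),k))
box=np.array([(a*83,b*103,z) for a in(-1,1) for b in(-1,1) for z in(0,30)],float)
def hull(p,v):
    R=Ro.from_euler('z',v[2]/100).as_matrix(); return cv2.convexHull(np.float32([proj(p,R@X+[v[0],v[1],0]) for X in box]))
def cost(v,full=False):
    o=[]
    for p,k in V:
        h=np.zeros((384*4,512*4),np.uint8); cv2.fillConvexPoly(h,np.int32(np.round((hull(p,v)+.5)*4)),1)
        K4=cv2.resize(k,None,fx=4,fy=4,interpolation=cv2.INTER_NEAREST); o.append(1-(h&K4).sum()/(h|K4).sum())
    return o if full else sum(o)
b=min((minimize(cost,(532,262,a),method='Nelder-Mead',options=dict(initial_simplex=[(532,262,a),(542,262,a),(532,272,a),(532,262,a+6)])) for a in (0,7)),key=lambda f:f.fun)
print(b.x,cost(b.x,True)); np.save('tray.npy',b.x)
E
python3 tray.py
```

```text
17.7 bed [  1.17399639  -0.95175712 115.7548092 ] 12.621368297550427 59.154531955718994 [-53.4   2.6 124.8  35.9  39.2 -76.3]
toolF [-1.00127446 -1.79198642  4.66026164] toolM [ 0.58433224 -0.02227125  0.00324764] theta -0.0018025777678865634
scene [ 267  279   92   87 4315]
side [ 211  191   52   42 1432]
[530.6758474 259.2963562   7.4829537] [np.float64(0.048762918017344115), np.float64(0.18583146328251954)]
```

```bash
python3 - <<'E'
from h import *
v=np.load('tray.npy'); a=v[2]/100; Rz=Ro.from_euler('z',a).as_matrix(); Q=np.column_stack([Rz[:,1],Rz[:,0],[0,0,-1]])
plan([((430,-120,290),Q),((455,60,290),None),((v[0],v[1],200),None)],mm=50,deg=7)
E
```

```text
[0.0309, 0.0179, -0.032, 0.0636, 0.0042, -0.0152]
[0.0307, 0.0153, -0.0335, 0.0636, 0.0042, -0.0152]
[0.0306, 0.0126, -0.0347, 0.0636, 0.0042, -0.0152]
[0.0306, 0.0099, -0.0356, 0.0636, 0.0042, -0.0152]
[0.0306, 0.007, -0.0363, 0.0636, 0.0042, -0.0152]
-- [ 430. -120.  290.]
[0.074, 0.016, 0.0, 0.0, 0.0, 0.0]
[0.074, 0.016, 0.0, 0.0, 0.0, 0.0]
[0.074, 0.0159, 0.0, 0.0, 0.0, 0.0]
[0.074, 0.016, 0.0, 0.0, 0.0, 0.0]
-- [455.  60. 290.]
[0.0644, 0.0301, 0.03, 0.0, 0.0, 0.0]
[0.0644, 0.0301, 0.03, 0.0, 0.0, 0.0]
[0.0644, 0.0301, 0.03, 0.0, 0.0, 0.0]
[0.0643, 0.0301, 0.0301, 0.0, 0.0, 0.0]
[0.0644, 0.03, 0.03, 0.0, 0.0, 0.0]
-- [530.6 259.3 200. ]
```

>>> jog_arm --pt "0.031 0.018 -0.032 0.0636 0.0042 -0.0152 1" --pt "0.031 0.015 -0.0335 0.0636 0.0042 -0.0152 1" --pt "0.0305 0.0125 -0.0345 0.0636 0.0042 -0.0152 1" --pt "0.0305 0.01 -0.0355 0.0636 0.0042 -0.0152 1" --pt "0.0305 0.007 -0.0365 0.0636 0.0042 -0.0152 1" --pt "0.074 0.016 0 0 0 0 1" --pt "0.074 0.016 0 0 0 0 1" --pt "0.074 0.016 0 0 0 0 1" --pt "0.074 0.016 0 0 0 0 1"

```text
clock: 18.82
tcp_pos: [454.7, 62.1, 286.4]
tool_rot: [[-0.076, 0.997, 0.005], [0.997, 0.076, 0.007], [0.007, 0.006, -1.0]]
contact_force: [0.7, 0.7, -3.6]
width: 12.1
grasp_force: 59.6
```

>>> jog_arm --pt "0.064 0.03 0.03 0 0 0 1" --pt "0.064 0.03 0.03 0 0 0 1" --pt "0.064 0.03 0.03 0 0 0 1" --pt "0.064 0.03 0.03 0 0 0 1" --pt "0.064 0.03 0.03 0 0 0 1" --pt "0 0 0 0 0 0 1"

```text
clock: 19.58
tcp_pos: [530.0, 261.5, 195.9]
tool_rot: [[-0.078, 0.997, 0.003], [0.997, 0.078, 0.007], [0.007, 0.003, -1.0]]
contact_force: [-0.6, -1.7, -3.6]
width: 12.4
grasp_force: 59.6
```

```bash
python3 - <<'E'
from h import *
s=r.sense(); P=np.array(s['tcp_pos']);T=np.array(s['tool_rot']); print(s['clock'],P,s['width'],np.round(s['joint_pos'],1),s['contact_force']);print(np.round(T,3))
v=np.load('tray.npy'); a=v[2]/100; Rz=Ro.from_euler('z',a).as_matrix()
p=camera_params('wrist'); im=snapshot('wrist'); cv2.imwrite('pics/w6r.png',im)
o=cv2.resize(im,(800,600),interpolation=cv2.INTER_CUBIC)
for w,h,z,c in ((83,103,30,(0,0,255)),(75,95,8,(255,0,0))):
    for X in ((-w,-h),(-w,0),(-w,h),(0,h),(w,h),(w,0),(w,-h),(0,-h)): cv2.circle(o,tuple(int(q) for q in proj(p,Rz@[*X,z]+[v[0],v[1],0],True)/.64),3,c,-1)
for X in ((75,55),(75,-55),(-75,55),(-75,-55)): cv2.circle(o,tuple(int(q) for q in proj(p,P+T@[*X,12.4-8],True)/.64),3,(0,255,0),-1)
cv2.imwrite('pics/w6.png',o)
E
```

```text
19.575 [529.99693213 261.54892029 195.88228773] 12.388333063531162 [19.4 20.5 89.   0.3 70.2 14.7] [-0.59989657 -1.66710006 -3.57790228]
[[-0.078  0.997  0.003]
 [ 0.997  0.078  0.007]
 [ 0.007  0.003 -1.   ]]
```

View pics/w6.png

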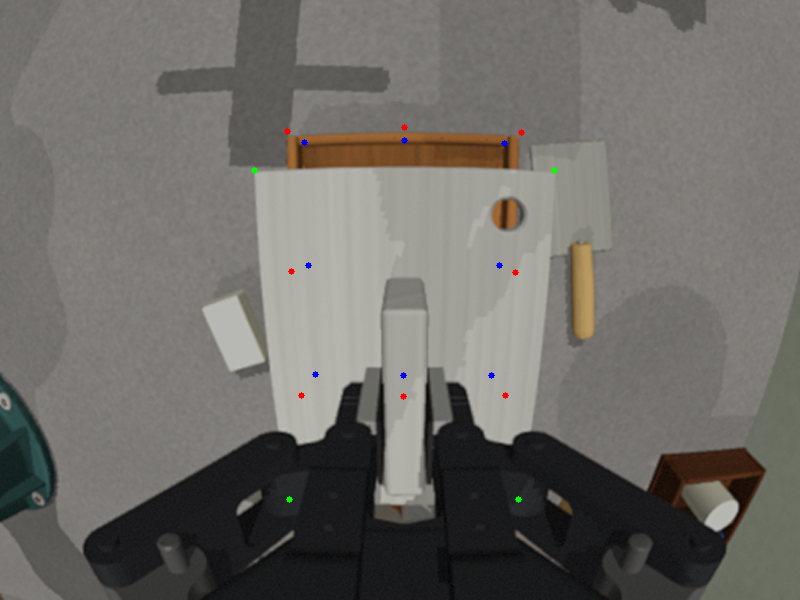

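The last picture shows the held plate as predicted, with its far corners at (255,170) and (553,170). The tray's +y rim is at row 135, against 127 predicted, so the tray lies about 5 mm nearer in y. I'll shift by that and lower.

>>> jog_arm --pt "-0.0115 0.0007 0.05 0.002 -0.0045 0 1" --pt "0 0 0.06 0 0 0 1" --pt "0 0 0.06 0 0 0 1" --pt "0 0 0.05 0 0 0 1" --pt "0 0 0.03 0 0 0 1" --pt "0 0 0.015 0 0 0 1" --pt "0 0 0 0 0 0 1"

```text
clock: 20.5
tcp_pos: [531.9, 251.2, 40.0]
tool_rot: [[-0.075, 0.997, 0.003], [0.997, 0.075, -0.002], [-0.002, 0.003, -1.0]]
contact_force: [0.3, 0.3, -4.4]
width: 12.5
grasp_force: 59.6
```

>>> jog_arm --pt "0.004 0 0.012 0 0 0 1" --pt "0 0 0.01 0 0 0 1" --pt "0 0 0.005 0 0 0 1" --pt "0 0 0.002 0 0 0 1" --pt "0 0 0 0 0 0 1"

```text
clock: 21.12
tcp_pos: [532.1, 254.0, 22.8]
tool_rot: [[-0.075, 0.997, 0.004], [0.997, 0.075, -0.001], [-0.002, 0.004, -1.0]]
contact_force: [0.9, -0.0, -3.4]
width: 12.5
grasp_force: 59.6
```

>>> jog_arm --pt "0 0 0.0025 0 0 0 1" --pt "0 0 0.0015 0 0 0 1" --pt "0 0 0 0 0 0 1"

```text
clock: 21.5
tcp_pos: [532.2, 254.0, 20.5]
tool_rot: [[-0.075, 0.997, 0.004], [0.997, 0.075, -0.001], [-0.002, 0.004, -1.0]]
contact_force: [-0.0, -0.3, -4.1]
width: 12.7
grasp_force: 59.7
```

>>> jog_arm --pt "0 0 0.0015 0 0 0 1" --pt "0 0 0.001 0 0 0 1" --pt "0 0 0 0 0 0 1"

```text
clock: 21.88
tcp_pos: [532.4, 254.0, 20.2]
tool_rot: [[-0.075, 0.997, 0.005], [0.997, 0.075, -0.001], [-0.002, 0.005, -1.0]]
contact_force: [-1.6, -1.8, 8.5]
width: 12.5
grasp_force: 61.2
```

The plate is on the floor, pressing with about 12 N. Now I release gradually and retreat straight up.

>>> jog_arm --pt "0 0 0 0 0 0 0.55" --pt "0 0 0 0 0 0 0.4" --pt "0 0 0 0 0 0 0" --pt "0 0 0 0 0 0 0" --pt "0 0 0 0 0 0 -0.3" --pt "0 0 -0.02 0 0 0 -0.3" --pt "0 0 -0.05 0 0 0 -0.3" --pt "0 0 -0.09 0 0 0 -0.3" --pt "0 0 -0.09 0 0 0 -0.3" --pt "0 0 0 0 0 0 -0.3" --newtons 20

```text
clock: 23.12
tcp_pos: [535.2, 255.6, 174.8]
tool_rot: [[-0.075, 0.997, 0.014], [0.997, 0.075, 0.002], [0.001, 0.014, -1.0]]
contact_force: [0.9, 0.1, -1.4]
width: 55.6
grasp_force: 0.0
```

```bash
python3 - <<'E'
from h import *
s=r.sense(); print(s['clock'],s['width'],s['contact_force'],s['tcp_pos'])
for c,pts in (('scene',None),('side',None),('wrist',None)):
    p=camera_params(c); im=snapshot(c); cv2.imwrite(f'pics/{c}9.png',im); f=c=='wrist'
    ms=[(n,[(np.round(q['xy'],1).tolist(),round(q['score'],2)) for q in finder.mark_of(c,n)[:3]]) for n in ('plate','plate_handle')]
    print(c,ms,'expect plate',proj(p,(532.4,254,8),f),'handle',proj(p,(532.4,254,44),f))
# wrist: plate outline
im=cv2.imread('pics/wrist9.png'); p=camera_params('wrist'); hsv=cv2.cvtColor(im,cv2.COLOR_BGR2HSV)
a=.075; Rz=Ro.from_euler('z',a).as_matrix(); t=np.array([532.4,254,0])
for X in ((-55,75),(55,75)): 
    print('plate corner',proj(p,Rz@[*X,16]+t,True))
for side in (-1,1): # saturation across floor gap at y=75..95 and x gaps
    print('x gap',[(d,int(hsv[tuple(int(round(q)) for q in proj(p,Rz@[side*d,30,16]+t,True)[::-1])][1])) for d in range(45,90,3)])
print('y gap',[(d,int(hsv[tuple(int(round(q)) for q in proj(p,Rz@[20,d,16]+t,True)[::-1])][1])) for d in range(65,112,3)])
# clamp: changes elsewhere vs start
for c in ('scene','side'):
    d=cv2.absdiff(cv2.imread(f'pics/{c}0.png'),cv2.imread(f'pics/{c}9.png')).max(2)>60
    n,l,st,ce=cv2.connectedComponentsWithStats(d.astype(np.uint8)); print(c,[(st[i].tolist()) for i in range(1,n) if st[i,4]>25])
E
```

```text
23.125 55.64534534482665 [ 0.88068622  0.09601974 -1.44385589] [535.21860251 255.5785338  174.8391808 ]
scene [('plate', [([310.0, 316.8], 0.77), ([262.3, 163.5], 0.62), ([173.2, 206.0], 0.61)]), ('plate_handle', [([309.6, 308.9], 0.95), ([174.2, 212.9], 0.87), ([261.3, 168.9], 0.69)])] expect plate [307.67049945 317.47584378] handle [308.63659417 310.25683182]
side [('plate', [([333.6, 299.6], 0.72), ([200.1, 346.6], 0.69), ([234.1, 209.7], 0.68)]), ('plate_handle', [([335.7, 307.6], 0.79), ([197.9, 356.4], 0.62), ([237.9, 200.8], 0.61)])] expect plate [235.36775088 208.27997906] handle [235.22527527 200.82793903]
wrist [('plate', [([260.6, 173.5], 0.87)]), ('plate_handle', [([260.0, 182.8], 0.7)])] expect plate [260.36190452 171.71526459] handle [260.63025827 180.18086238]
plate corner [207.45713679 104.76920393]
plate corner [312.1424011  104.92001658]
x gap [(45, 11), (48, 11), (51, 11), (54, 49), (57, 174), (60, 168), (63, 168), (66, 174), (69, 169), (72, 168), (75, 172), (78, 177), (81, 174), (84, 170), (87, 165)]
x gap [(45, 10), (48, 11), (51, 11), (54, 8), (57, 177), (60, 16
[... 382 characters left out ...]
32], [489, 99, 21, 45, 171], [294, 113, 68, 43, 1386], [426, 122, 17, 18, 154], [363, 131, 7, 17, 68], [294, 150, 54, 80, 1816], [430, 164, 50, 30, 889], [228, 181, 39, 33, 588], [292, 227, 47, 57, 1119], [317, 227, 24, 10, 85], [498, 249, 14, 38, 364], [375, 260, 28, 24, 189], [277, 289, 65, 60, 2028]]
side [[7, 0, 77, 219, 7988], [100, 0, 144, 126, 3789], [60, 33, 59, 134, 3619], [122, 32, 33, 61, 1130], [137, 98, 18, 38, 435], [220, 129, 32, 39, 502], [61, 168, 36, 10, 100], [105, 185, 19, 40, 410], [219, 194, 35, 25, 517], [86, 227, 22, 9, 66], [256, 237, 14, 29, 182], [225, 246, 40, 49, 851], [252, 277, 5, 14, 49], [230, 296, 17, 25, 231], [254, 301, 8, 10, 51], [177, 328, 35, 24, 441]]
```

```bash
python3 -c "
from bench import close_job
print(close_job())"
```

```text
the job is handed in; nothing more can be done
None
```

I turned the clamp nut clockwise to its stop, lifted the plate square off both pins, and laid it flat and handle up near the centre of the tray floor. I handed the job in at about 23 s of the 64 s allowed. I saw no sign of a bystander being moved, but I checked only the plate and the other two plates with the finder afterwards.

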